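Release the boring sled and slide it to its stop

TASK

Bring the chair rail on the boring rig's sled up to the drill: with your fingertips press the sled's yellow release button, keep it held down while you slide the locked sled along its rail until it sits fully against the red end stop, then let the button spring back up so that the sled is locked there. Never force the sled along while its button is up, do not press the green start button, and do not pick up or shift any of the other things lying about.

Things in the scene. Friction and masses are not known exactly. Their poses are not given: they have to be found in the camera images.
- rig: fixed dowel-boring rig: wooden board 18 mm thick (x -150 to 370 mm, y -310 to 310 mm) with an aluminium rail 80 mm wide along y over x = 0, rail top at z 48 mm; behind it (+x) a green drill motor and a yellow switch box. Origin: underside of the board below the rail's middle, at table height. x points away from the robot, y along the rail to the end stop. Cannot move.
- sled (a joint): the sled's place on the rail, m, growing towards the end stop (rig's +y); starts at 0 to 0.08, meets the stop at 0.165 to 0.265. Button up: a brake locks it to the rail (holds some 20 N). Button over 2 mm down: it slides with about 2 N. It cannot be lifted.
- release (a joint): travel of the sled's yellow release button, m: 0 up (sled locked), 0.008 fully down. It moves straight down against a spring, 6 N at first, 7 N at the bottom, springs back when let go, and travels with the sled.
- release_top (a point): centre of the top of the release button, square, yellow, 44 x 44 mm, 86 mm above the table when up, standing 16 mm proud of the sled's deck (8 mm when down). Axes as the rig's. A steel fence fixed on the sled, 35 mm high above the deck, 12 mm thick, 120 mm long in x, stands 4 mm beyond the button's edge on its +y side: fingers on the button can push against it.
- sled_bumper (a point): middle of the sled's flat end face that meets the stop, 64 mm above the table. Axes as the rig's. The aluminium sled is 120 mm (x) by 160 mm (y), deck 70 mm above the table; the button lies 114 mm back (-y) and 15 mm to -x of this point; a 25 mm thick chair rail and a toggle clamp (up to 50 mm above the deck) fill the 88 mm on the stop side.
- stop_face (a point): middle of the red end stop's face, which sled_bumper touches when the two points coincide; same height and axes. The stop is a red block fixed on the rail, 90 mm (x) by 30 mm (y), top 90 mm above the table, with a black knob 16 mm high on it.
- start (a joint): the drill motor's green start button, a 22 mm round button on the yellow switch box (beside a fixed red stop button) behind the rail: 0 up, 0.005 m pressed, straight down, about 4 N. Not to be pressed.
- tape_roll: roll of masking tape lying flat, 96 mm across, 24 mm high; stands on the board behind the rail. Origin: centre of its underside
- glue_bottle: white bottle with orange cap, 60 mm across, 170 mm tall, standing on the board behind the rail, on its left. Origin: centre of its underside
- screwdriver: blue-handled screwdriver, 190 mm long, lying on the board's front edge strip, left part. Origin: under its middle
- offcut: small wooden offcut 35 x 70 x 22 mm on the board's front edge strip, right part. Origin: centre of its underside
- hammer: hammer, 260 mm long, lying on the table to the right. Origin: under its middle
- chair_rail: notched wooden chair rail, 200 x 66 x 25 mm, lying on the table to the left. Origin: underside
- pliers: red-handled pliers, 150 mm long, lying on the table to the right. Origin: underside at the middle

How it is judged:
On the way, in this order (a step that is already met when the one before it is completed fails the run):
1. the release button is pressed down with the sled still where it began (value of joint release above 0.004 m and distance of sled_bumper from where it was at the start of the episode below 0.01 m), for 0.05 s.
2. the sled is against the end stop with the button still held down (y of sled_bumper in the frame of stop_face above -0.003 m and value of joint release above 0.002 m), for 0.1 s.
At the end, for the whole second after the job is handed in: the sled's end face is within 3 mm of the red end stop, the sled is at rest and its release button is up again (within 1.5 mm of its top), so the sled is locked; the start button is up (y of sled_bumper in the frame of stop_face above -0.003 m and value of joint release below 0.0015 m and velocity of joint sled between -0.005 and 0.005 m/s and value of joint start below 0.002 m); the robot touches nothing.
It fails at once if the sled is forced along while its release button is up ((value of joint release below 0.001 m and velocity of joint sled above 0.02 m/s) or (value of joint release below 0.001 m and velocity of joint sled below -0.02 m/s)).
It fails at once if the drill's start button is pressed (value of joint start above 0.003 m).
It fails at once if another thing is picked up or shifted by more than 25 mm (distance of any of tape_roll, glue_bottle, screwdriver, offcut, hammer, chair_rail, pliers from where it was at the start of the episode above 0.025 m).
It also fails if it takes over 48 s, if anything falls off the work surface, if the arm or the gripper's body presses on something with over 40 N, if the wrist force passes 120 N, or if a joint passes its speed limit or range.

ROBOT

A 6-joint arm with a two-finger parallel gripper is mounted at the origin on the work surface. World frame = base frame: x ahead of the robot, y to its left, z up, the work surface at z = 0. Lengths are in m, angles in rad, forces in N, time in s.
With the tool pointing down it reaches from about 0.425 to 0.95 m from the base axis. Payload 3.5 kg.
Tool frame: the origin (TCP) lies at the very end of the fingers, on their centre line; the grasp point (between the pads) lies 19 mm behind it (ctrl.grip_point_offset is the distance from the TCP to the grasp point, in m); z points along the fingers, y is the line along which they close (so a half turn about z gives the same grasp; the last joint's range is limited). The gripper opens to 85 mm and grips with 20 to 120 N. Pads are 22 mm wide; open, the fingers measure 114 mm over their backs; the gripper's body (76 mm by 85 mm) begins 54 mm behind the grasp point. The pads swing forward as they close: fully open they stand 13 mm farther back than shut.
Start: joints at [1.174, 0.286, 1.577, -0, 1.279, -0.15], TCP at [0.165, 0.655, 0.192] pointing down, gripper open.
Joint ranges: [-2.77, 2.77], [-0.9, 2.22], [0.21, 2.48], [-1.53, 4.67], [0.24, 2.81], [-2.84, 2.84]. Speed limits (rad/s): [2.79, 2.79, 3.14, 3.14, 3.14, 3.14].

INTERFACE

Orientations are given as a unit quaternion [x, y, z, w].
In Python, from plant import ctrl gives the robot as it stands. The module is installed in compiled form; this text tells all that it offers.
- The arm moves only by the shell command python3 -m pendant 'ROWS' [OPENING] [FORCE]. ROWS is JSON, a list of rows, each an object of numbers: "dx", "dy", "dz": the shift along the tool's x, y, z in cm; "twist": the turn about the tool's z in degrees. A call has 1 to 10 rows; each row is the pose to reach, as a shift and turn from the pose commanded when the call began, along the tool's axes at that moment; what a row does not reach only later rows make up. A row lasts 1/8 s, in which the tool goes at most 62.5 mm and 10.7 degrees, less where a joint would pass 70% of its speed; a pose out of reach is approached as far as the arm can. A call with a gripper value outside its range is refused whole. OPENING is the opening in per cent of the stroke, from 0 (shut) to 100 (fully open), set as the call begins (- or left out, the last holds). The fingers move at their own pace and stop on an object; FORCE is the grip in N (left out, the last holds). Time passes only in rows, so rows that repeat a pose let the fingers close. It gives the time, the measured TCP pose, the force, the opening and the grip force at its end, in the units of the state.
- ctrl.get_state(): the state, without advancing time (a new reading comes with each control period).
- ctrl.read_camera(name): name is "scene" or "top"; returns a dict with "img" (384x512x3 uint8, red, green, blue), "depth" (384x512 float32, m along the optical axis (not along the pixel's ray), 0 where there is no reading), "camera_matrix" (3x3 intrinsics, pixels), "xyz" and "rotation" of the camera in the world. Camera axes: x right, y up, looking along -z (the intrinsics and any distortion apply to the point x, -y, -z); pixel columns grow to the right and rows downward; lengths in m; the calibration is good to about 2 mm. A picture is of the moment at which its call begins.
- ctrl.sign_off(): hands the job in; it is judged then, once.
The state is a dict: "time": time; "qpos": joint angles; "dq": joint speeds; "joint_efforts": joint torques, N m; "eef_pos": TCP position; "tcp_rot": TCP orientation; "contact_force": force on the tool from outside, world axes, zero at the start; "wrist_torque": the same for the moment, N m; "opening": opening from 0.0 (shut) to 1.0 (fully open); "finger_force": force on a finger pad.
Only numpy, scipy, OpenCV 4.12 (cv2) and the standard library are available. Lean on these libraries where they do the work, as an engineer would, in place of code of your own. Each camera call takes 0.05 s, during which the arm holds its last target. There are 200 camera calls.

## Working session

There is one attempt and no reset: what is moved stays moved. The work goes in short steps, Python scripts to look and compute and a shell command to move; the robot and the scene stay as the last step left them, time stands still between calls to the robot, and variables do not carry over. Pictures are saved under pics/ and viewed, at most 10 in all, crops included, and the job is handed in when it is done.

```bash
mkdir -p pics
python3 - <<'E'
from plant import ctrl
import cv2, numpy as np
s=ctrl.get_state(); print({k:np.round(v,3) for k,v in s.items()})
ims=[]
for n in("scene","top"):
    r=ctrl.read_camera(n); np.savez(n+".npz",**r)
    print(n,r["camera_matrix"],r["xyz"],r["rotation"],[k for k in r])
    cv2.imwrite(f"pics/{n}0.png",r["img"][...,::-1])
E
```

```text
{'time': np.float64(0.0), 'qpos': array([ 1.174,  0.287,  1.578,  0.   ,  1.279, -0.15 ]), 'dq': array([-0.001,  0.   ,  0.001,  0.   ,  0.001,  0.001]), 'joint_efforts': array([-1.0000e-03, -4.0599e+01, -2.9263e+01, -0.0000e+00,  6.0000e-03,
        0.0000e+00]), 'eef_pos': array([0.165, 0.654, 0.191]), 'tcp_rot': array([ 0.123,  0.992, -0.001, -0.   ]), 'contact_force': array([ 0.125, -0.425, -0.406]), 'wrist_torque': array([-0.014,  0.022,  0.024]), 'finger_force': np.float64(0.0), 'opening': np.float64(0.999)}
scene [[456.80570643   0.         259.54221227]
 [  0.         456.80570643 202.55466675]
 [  0.           0.           1.        ]] [1.61362844 0.70841518 1.34611311] [0.17741044 0.32826403 0.82236943 0.42950761] ['img', 'depth', 'camera_matrix', 'xyz', 'rotation']
top [[430.12928786   0.         251.24555971]
 [  0.         430.12928786 181.39226666]
 [  0.           0.           1.        ]] [0.28154522 0.01585358 1.4100865 ] [-0.0808434   0.08163058  0.72001937 -0.68437775] ['img', 'depth', 'camera_matrix', 'xyz', 'rotation']
```

View pics/scene0.png

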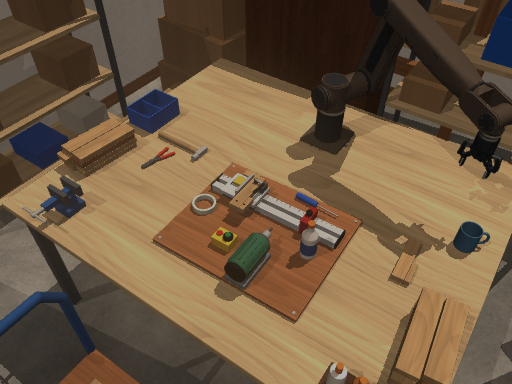

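View pics/top0.png

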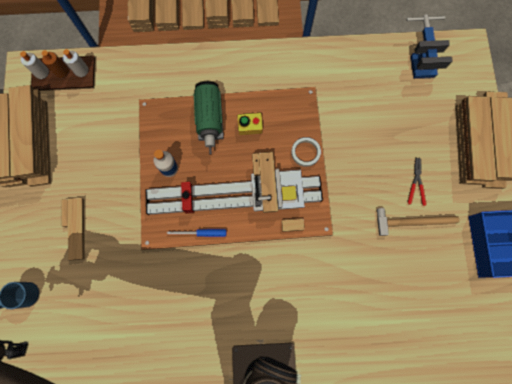

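The top view shows the release button at (290,193), the red stop at (187,197), the start button at (244,121) and the rail running nearly along the image row. +y is to the left. Next I'll measure.

```bash
cat > h.py <<'E'
import numpy as np, cv2
from scipy.spatial.transform import Rotation as R
def ray(r,px,z):
    K=r["camera_matrix"]; px=np.atleast_2d(px).astype(float)
    d=np.c_[(px[:,0]-K[0,2])/K[0,0],-(px[:,1]-K[1,2])/K[1,1],-np.ones(len(px))]@R.from_quat(r["rotation"]).as_matrix().T
    return r["xyz"]+d*((z-r["xyz"][2])/d[:,2])[:,None]
def blobs(r,lo,hi,box,n=2):
    hsv=cv2.cvtColor(r["img"],cv2.COLOR_RGB2HSV); m=cv2.inRange(hsv,lo,hi)
    k=np.zeros_like(m); x0,y0,x1,y1=box; k[y0:y1,x0:x1]=255
    c,_=cv2.findContours(m&k,cv2.RETR_EXTERNAL,cv2.CHAIN_APPROX_NONE)
    return sorted(c,key=cv2.contourArea)[::-1][:n]
E
python3 - <<'E'
from h import *
t=dict(np.load("top.npz")); s=dict(np.load("scene.npz"))
for nm,r,lo,hi,box,z in[("rel",t,(22,110,90),(35,255,255),(275,175,310,210),.086),("stop",t,(0,150,60),(8,255,255),(170,175,200,220),.09),("rel_s",s,(22,110,90),(35,255,255),(225,165,255,195),.086),("stop_s",s,(0,150,60),(8,255,255),(290,195,325,245),.09)]:
    for c in blobs(r,lo,hi,box):
        rc=cv2.minAreaRect(c); P=ray(r,cv2.boxPoints(rc),z)
        print(nm,cv2.contourArea(c),np.round(rc[0],1),rc[1],rc[2],"c",ray(r,rc[0],z).round(4),"sides",np.linalg.norm(np.diff(P,axis=0),axis=1).round(3))
# board edges via corner screws
b=blobs(t,(0,120,40),(14,255,200),(130,80,340,255),1)
rc=cv2.minAreaRect(b[0]);P=ray(t,cv2.boxPoints(rc),.018);print(rc,P.round(3))
for i in range(4):
    d=P[(i+1)%4]-P[i];print(np.linalg.norm(d).round(3),np.degrees(np.arctan2(d[1],d[0])).round(2))
a=cv2.resize(t["img"][150:230,135:335],(800,320),interpolation=2)
b=cv2.resize(s["img"][155:255,190:350],(448,280),interpolation=2)
o=np.zeros((600,800,3),np.uint8);o[:320]=a;o[320:,:448]=b
cv2.imwrite("pics/crop.png",o[...,::-1])
E
```

```text
rel 164.0 [289.  192.5] (13.0, 14.0) 90.0 c [[ 0.5499 -0.1102  0.086 ]] sides [0.044 0.042 0.044]
stop 209.0 [186.1 197. ] (31.74168586730957, 10.746402740478516) 84.2894058227539 c [[0.5511 0.2125 0.09  ]] sides [0.034 0.102 0.033]
rel_s 51.5 [239.3 179.8] (7.071068286895752, 10.606602668762207) 45.0 c [[ 0.5541 -0.107   0.086 ]] sides [0.053 0.036 0.052]
stop_s 164.0 [306.6 219.8] (10.400001525878906, 30.20000457763672) 36.86989212036133 c [[0.5875 0.2257 0.09  ]] sides [0.143 0.043 0.14 ]
((230.7411346435547, 167.63528442382812), (150.17173767089844, 191.2810516357422), 85.60128784179688) [[ 0.92   0.414  0.018]
 [ 0.94  -0.253  0.018]
 [ 0.416 -0.245  0.018]
 [ 0.401  0.37   0.018]]
0.668 -88.25
0.524 179.09
0.615 91.47
0.521 4.88
```

View pics/crop.png

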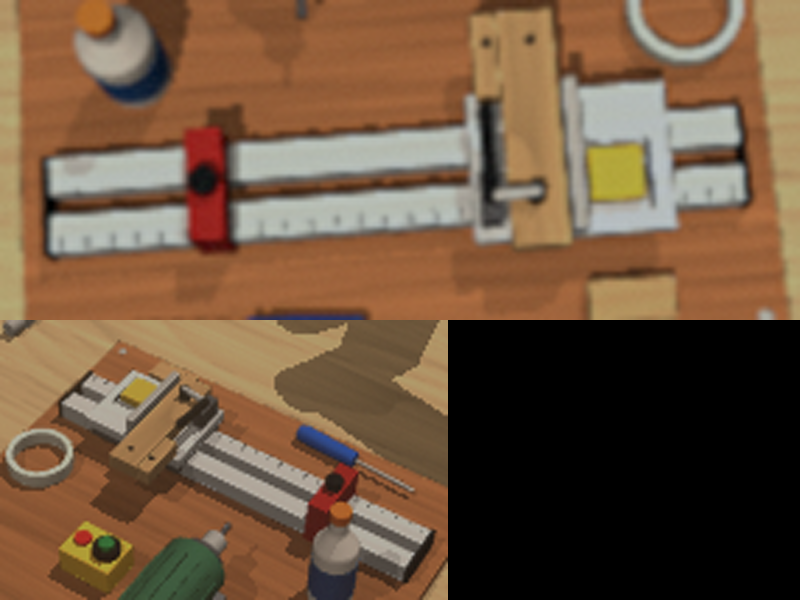

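Run:
```python
from h import *
from plant import ctrl
t=dict(np.load("top.npz")); f=lambda u,v:(135+u/4,150+v/4)
for a,b,z in[((45,157),(740,105),.048),((52,257),(748,205),.048)]:
    P=ray(t,[f(*a),f(*b)],z);d=P[0]-P[1];print(P.round(3),np.linalg.norm(d).round(3),"angle of +y from world y deg",np.degrees(np.arctan2(-d[0],d[1])).round(2))
print("bottle cap",ray(t,f(95,15),.17).round(3),"fence top",ray(t,[f(571,77),f(583,230)],.105).round(3), "button",ray(t,[f(588,147),f(645,143),f(648,198),f(592,201)],.086).round(3))
print("stop top corners",ray(t,[f(186,132),f(222,129),f(230,247),f(196,250)],.09).round(3))
s=ctrl.get_state();M=R.from_quat(s["tcp_rot"]).as_matrix();print(M.round(3))
print("tool shift to button cm",(M.T@(np.array([.55,-.109,.086])-s["eef_pos"])*100).round(2))
```

```text
[[ 0.592  0.348  0.048]
 [ 0.606 -0.218  0.048]] 0.566 angle of +y from world y deg 1.46
[[ 0.51   0.341  0.048]
 [ 0.524 -0.218  0.048]] 0.559 angle of +y from world y deg 1.41
bottle cap [[0.672 0.281 0.17 ]] fence top [[ 0.622 -0.078  0.105]
 [ 0.5   -0.08   0.105]] button [[ 0.57  -0.089  0.086]
 [ 0.57  -0.135  0.086]
 [ 0.526 -0.134  0.086]
 [ 0.526 -0.09   0.086]]
stop top corners [[0.597 0.226 0.09 ]
 [0.598 0.198 0.09 ]
 [0.504 0.193 0.09 ]
 [0.503 0.22  0.09 ]]
[[-0.97   0.244 -0.001]
 [ 0.244  0.97  -0.002]
 [ 0.    -0.002 -1.   ]]
tool shift to button cm [-56.01 -64.54  10.63]
```

```bash
python3 -m pendant '[{"dx":-3,"dy":-2,"twist":-2},{"dx":-8,"dy":-6,"twist":-5},{"dx":-13,"dy":-9.5,"twist":-8},{"dx":-18,"dy":-13,"twist":-11},{"dx":-23,"dy":-17,"twist":-14},{"dx":-28,"dy":-20.5,"twist":-15.6},{"dx":-31,"dy":-22.5,"twist":-15.6},{"dx":-32.2,"dy":-23.4,"twist":-15.6},{"dx":-32.2,"dy":-23.4,"twist":-15.6}]' 0 20
python3 - <<'E'
from h import *
from plant import ctrl
s=ctrl.get_state();M=R.from_quat(s["tcp_rot"]).as_matrix();print(s["time"],s["opening"],s["eef_pos"],M.round(3))
print((M.T@(np.array([.549,-.106,.13])-s["eef_pos"])*100).round(2))
E
```

```text
$[0]: bad value
```

```bash
python3 -m pendant '[{"dx":-3,"dy":-2,"dz":0,"twist":-2},{"dx":-8,"dy":-6,"dz":0,"twist":-5},{"dx":-13,"dy":-9.5,"dz":0,"twist":-8},{"dx":-18,"dy":-13,"dz":0,"twist":-11},{"dx":-23,"dy":-17,"dz":0,"twist":-14},{"dx":-28,"dy":-20.5,"dz":0,"twist":-15.6},{"dx":-31,"dy":-22.5,"dz":0,"twist":-15.6},{"dx":-32.2,"dy":-23.4,"dz":0,"twist":-15.6},{"dx":-32.2,"dy":-23.4,"dz":0,"twist":-15.6}]' 0 20
python3 - <<'E'
from h import *
from plant import ctrl
s=ctrl.get_state();M=R.from_quat(s["tcp_rot"]).as_matrix();print(s["time"],s["opening"],s["eef_pos"],M.round(3))
print((M.T@(np.array([.549,-.106,.13])-s["eef_pos"])*100).round(2))
E
```

```text
time: 1.23
eef_pos: [0.4199, 0.3488, 0.1921]
tcp_rot: [-0.012, 1.0, 0.0, -0.0]
contact_force: [-1.6, 0.1, 1.0]
opening: -0.001
finger_force: 0.0
1.225 -0.0013837854102782133 [0.41987519 0.34877687 0.19210489] [[-1.    -0.024 -0.001]
 [-0.024  1.     0.   ]
 [ 0.001  0.    -1.   ]]
[-11.82 -45.78   6.2 ]
```

```bash
python3 -m pendant '[{"dx":-1,"dy":-4,"dz":0,"twist":0},{"dx":-2.5,"dy":-10,"dz":0,"twist":0},{"dx":-4,"dy":-16,"dz":0,"twist":0},{"dx":-5.5,"dy":-22,"dz":0,"twist":0},{"dx":-7,"dy":-28,"dz":0,"twist":0},{"dx":-9,"dy":-34,"dz":0,"twist":0},{"dx":-10.5,"dy":-40,"dz":0,"twist":0},{"dx":-11.5,"dy":-44,"dz":0,"twist":0},{"dx":-11.8,"dy":-45.8,"dz":3,"twist":0},{"dx":-11.8,"dy":-45.8,"dz":6.2,"twist":0}]' && python3 -m pendant '[{"dx":0,"dy":0,"dz":0,"twist":0},{"dx":0,"dy":0,"dz":0,"twist":0}]'
python3 - <<'E'
from h import *
from plant import ctrl
r=ctrl.read_camera("top");q=ctrl.read_camera("scene");s=ctrl.get_state();print(s["time"],s["eef_pos"],s["contact_force"])
o=np.zeros((600,800,3),np.uint8);o[:,:400]=cv2.resize(r["img"][150:240,255:315],(400,600));o[:400,400:]=cv2.resize(q["img"][145:205,205:265],(400,400))
cv2.imwrite("pics/a.png",o[...,::-1])
E
```

```text
time: 2.48
eef_pos: [0.5507, -0.1057, 0.1301]
tcp_rot: [-0.013, 1.0, -0.0, 0.001]
contact_force: [-0.4, -0.1, -0.4]
opening: 0.002
finger_force: 0.0
time: 2.72
eef_pos: [0.5504, -0.1048, 0.1315]
tcp_rot: [-0.014, 1.0, -0.0, 0.001]
contact_force: [0.1, 0.1, 0.6]
opening: -0.003
finger_force: 0.0
2.825 [ 0.55089856 -0.10537341  0.13246242] [0.47733879 0.06698553 0.44815618]
```

View pics/a.png

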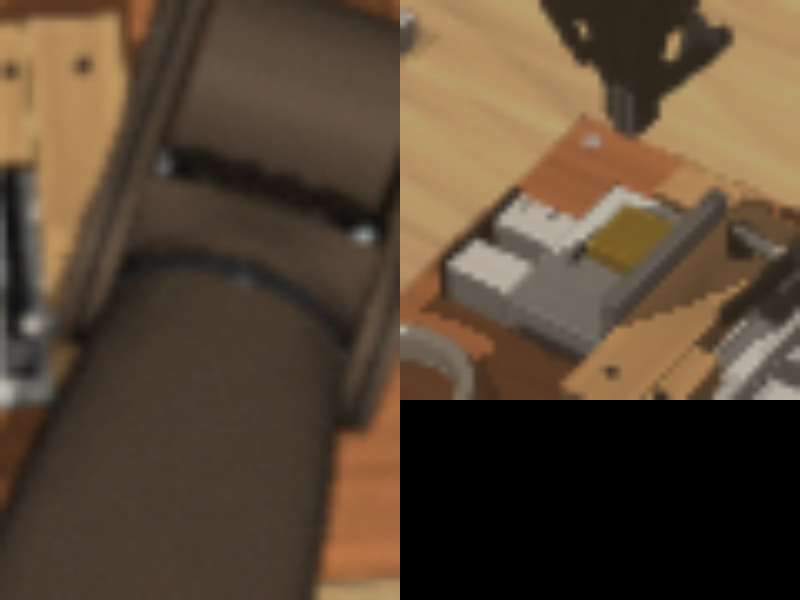

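The scene view shows the fingertips at crop (630,132), directly above the yellow button. The top view is blocked by the arm. I'm lowering now.

```bash
python3 -m pendant '[{"dx":0.1,"dy":-0.2,"dz":1.5,"twist":0},{"dx":0.1,"dy":-0.2,"dz":3,"twist":0},{"dx":0.1,"dy":-0.2,"dz":3.8,"twist":0},{"dx":0.1,"dy":-0.2,"dz":3.8,"twist":0},{"dx":0.1,"dy":-0.2,"dz":4.1,"twist":0},{"dx":0.1,"dy":-0.2,"dz":4.4,"twist":0},{"dx":0.1,"dy":-0.2,"dz":4.7,"twist":0},{"dx":0.1,"dy":-0.2,"dz":4.7,"twist":0},{"dx":0.1,"dy":-0.2,"dz":4.7,"twist":0}]'
```

```text
time: 3.95
eef_pos: [0.5487, -0.1079, 0.0835]
tcp_rot: [-0.013, 1.0, -0.0, 0.0]
contact_force: [-0.3, 0.3, -1.3]
opening: -0.004
finger_force: 0.0
```

```bash
python3 -m pendant '[{"dx":0,"dy":0,"dz":0.15,"twist":0},{"dx":0,"dy":0,"dz":0.3,"twist":0},{"dx":0,"dy":0,"dz":0.3,"twist":0},{"dx":0,"dy":0,"dz":0.3,"twist":0}]'
```

```text
time: 4.45
eef_pos: [0.5486, -0.1079, 0.0804]
tcp_rot: [-0.013, 1.0, -0.0, -0.0]
contact_force: [0.8, -0.4, -0.1]
opening: -0.001
finger_force: 0.0
```

Run:
```python
from h import *
from plant import ctrl
q=ctrl.read_camera("scene");s=ctrl.get_state();print(s["time"],s["eef_pos"],s["contact_force"],s["wrist_torque"])
cv2.imwrite("pics/b.png",cv2.resize(q["img"][140:205,205:275],(644,598),interpolation=2)[...,::-1])
def proj(p):
    c=R.from_quat(q["rotation"]).as_matrix().T@(np.array(p)-q["xyz"]);K=q["camera_matrix"]
    return K[0,2]+K[0,0]*c[0]/-c[2],K[1,2]-K[1,1]*c[1]/-c[2]
for p in[s["eef_pos"],(.549,-.111,.086)]:
    u,v=proj(p);print((u,v),"crop",(u-205)*9.2,(v-140)*9.2)
```

```text
4.5 [ 0.54865007 -0.10790257  0.08044326] [-0.27381514  0.55650877 -0.87084847] [-0.01091137  0.03992379 -0.01631531]
(np.float64(239.89751909415352), np.float64(179.9054170359421)) crop 321.0571756662124 367.12983673066725
(np.float64(239.1958558659688), np.float64(178.64337927269065)) crop 314.60187396691305 355.51908930875396
```

View pics/b.png

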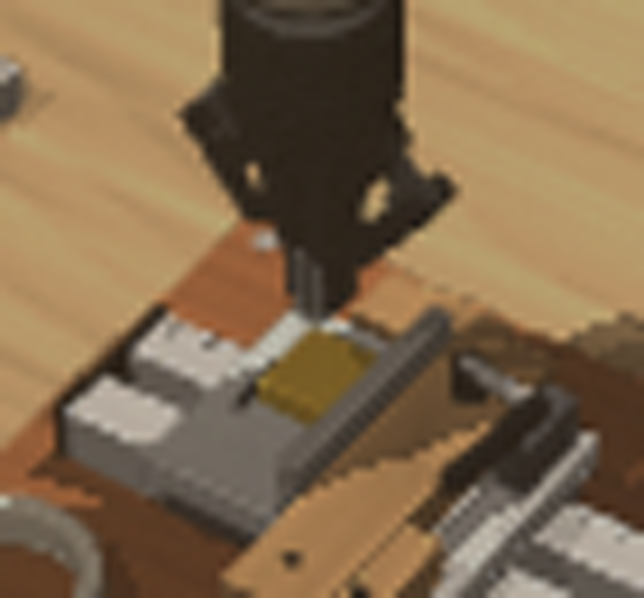

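The fingertips show at crop (320,320), above or behind the button at (318,372), with no contact. I'll check with depth where the tip really is.

Run:
```python
from h import *
from plant import ctrl
q=ctrl.read_camera("scene");s=ctrl.get_state()
K=q["camera_matrix"];D=q["depth"];v,u=np.mgrid[:384,:512]
c=np.stack([(u-K[0,2])/K[0,0]*D,-(v-K[1,2])/K[1,1]*D,-D],-1)
W=c@R.from_quat(q["rotation"]).as_matrix().T+q["xyz"]
for col in(236,238,239,240,241,243):
    print(col,[(r,*W[r,col].round(3)) for r in range(164,186,2)])
np.save("W.npy",W)
```

```text
236 [(164, np.float64(0.562), np.float64(-0.114), np.float64(0.172)), (166, np.float64(0.563), np.float64(-0.114), np.float64(0.163)), (168, np.float64(0.56), np.float64(-0.116), np.float64(0.149)), (170, np.float64(0.557), np.float64(-0.12), np.float64(0.134)), (172, np.float64(0.469), np.float64(-0.189), np.float64(0.021)), (174, np.float64(0.514), np.float64(-0.154), np.float64(0.062)), (176, np.float64(0.531), np.float64(-0.141), np.float64(0.071)), (178, np.float64(0.551), np.float64(-0.125), np.float64(0.084)), (180, np.float64(0.562), np.float64(-0.118), np.float64(0.085)), (182, np.float64(0.576), np.float64(-0.107), np.float64(0.09)), (184, np.float64(0.57), np.float64(-0.112), np.float64(0.072))]
238 [(164, np.float64(0.569), np.float64(-0.1), np.float64(0.184)), (166, np.float64(0.564), np.float64(-0.104), np.float64(0.168)), (168, np.float64(0.561), np.float64(-0.106), np.float64(0.155)), (170, np.float64(0.566), np.float64(-0.102), np.float64(0.15)), (172, np.float64(0.56), np.float64(-0.107), np.float64(0.132)), (174, np.float64(0.561), np.float64(-0.107), np.float64(0.
[... 2498 characters left out ...]
at64(0.551), np.float64(-0.089), np.float64(0.177)), (166, np.float64(0.559), np.float64(-0.083), np.float64(0.176)), (168, np.float64(0.561), np.float64(-0.082), np.float64(0.167)), (170, np.float64(0.542), np.float64(-0.096), np.float64(0.135)), (172, np.float64(0.447), np.float64(-0.168), np.float64(0.016)), (174, np.float64(0.472), np.float64(-0.149), np.float64(0.033)), (176, np.float64(0.508), np.float64(-0.122), np.float64(0.064)), (178, np.float64(0.539), np.float64(-0.1), np.float64(0.088)), (180, np.float64(0.549), np.float64(-0.092), np.float64(0.089)), (182, np.float64(0.572), np.float64(-0.075), np.float64(0.105)), (184, np.float64(0.581), np.float64(-0.068), np.float64(0.105))]
```

Depth puts the visible fingertip at about z 0.118, so the tip is roughly 30 mm above the reported TCP. I'll go down in guarded steps and watch the force.

```bash
python3 -m pendant '[{"dx":0,"dy":-0.3,"dz":0.5,"twist":0},{"dx":0,"dy":-0.3,"dz":1.0,"twist":0},{"dx":0,"dy":-0.3,"dz":1.3,"twist":0},{"dx":0,"dy":-0.3,"dz":1.5,"twist":0},{"dx":0,"dy":-0.3,"dz":1.5,"twist":0},{"dx":0,"dy":-0.3,"dz":1.5,"twist":0}]'
python3 - <<'E'
from h import *
from plant import ctrl
q=ctrl.read_camera("scene");s=ctrl.get_state();print(s["eef_pos"],s["contact_force"])
cv2.imwrite("pics/c.png",cv2.resize(q["img"][140:205,205:275],(644,598),interpolation=2)[...,::-1])
E
```

```text
time: 5.3
eef_pos: [0.5488, -0.1109, 0.0656]
tcp_rot: [-0.013, 1.0, -0.0, 0.0]
contact_force: [0.5, 0.0, -0.4]
opening: 0.002
finger_force: 0.0
[ 0.54886883 -0.11093885  0.06564448] [-0.06470585  0.28419723  0.16122334]
```

View pics/c.png

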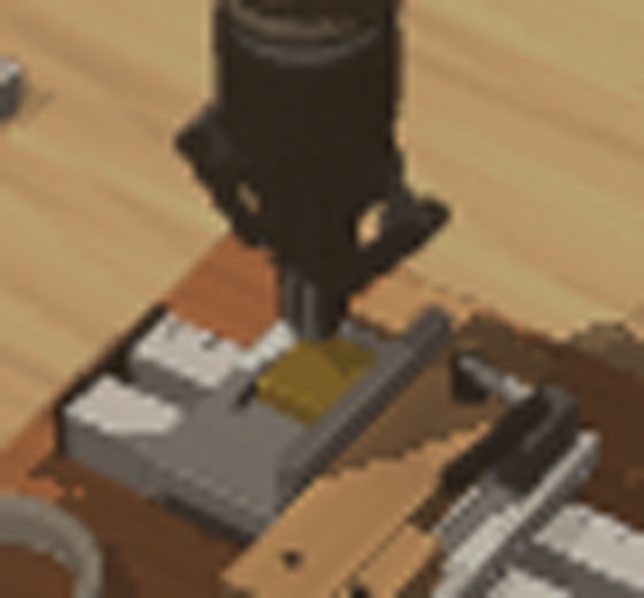

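The tip is now at crop (316,340), still clear of the button at (316,378). Lowering on.

```bash
for i in 1; do python3 -m pendant '[{"dx":0,"dy":0,"dz":0.2,"twist":0},{"dx":0,"dy":0,"dz":0.4,"twist":0},{"dx":0,"dy":0,"dz":0.6,"twist":0},{"dx":0,"dy":0,"dz":0.8,"twist":0},{"dx":0,"dy":0,"dz":0.8,"twist":0}]'; done
```

```text
time: 5.98
eef_pos: [0.5485, -0.1108, 0.0571]
tcp_rot: [-0.013, 1.0, 0.0, -0.0]
contact_force: [-0.1, -0.1, -0.4]
opening: -0.002
finger_force: 0.0
```

```bash
python3 -m pendant '[{"dx":0,"dy":0,"dz":0.2,"twist":0},{"dx":0,"dy":0,"dz":0.4,"twist":0},{"dx":0,"dy":0,"dz":0.6,"twist":0},{"dx":0,"dy":0,"dz":0.6,"twist":0}]'
```

```text
time: 6.48
eef_pos: [0.5485, -0.1109, 0.0512]
tcp_rot: [-0.013, 1.0, 0.0, -0.0]
contact_force: [0.3, -0.2, 1.2]
opening: 0.0
finger_force: 0.0
```

```bash
python3 -m pendant '[{"dx":0,"dy":0,"dz":0.15,"twist":0},{"dx":0,"dy":0,"dz":0.3,"twist":0},{"dx":0,"dy":0,"dz":0.3,"twist":0}]'
```

```text
time: 6.85
eef_pos: [0.5485, -0.1108, 0.0482]
tcp_rot: [-0.013, 1.0, 0.0, -0.0]
contact_force: [-0.4, -0.5, -0.1]
opening: 0.001
finger_force: 0.0
```

Run:
```python
from h import *
from plant import ctrl
q=ctrl.read_camera("scene");s=ctrl.get_state();print(s["eef_pos"],s["contact_force"])
cv2.imwrite("pics/d.png",cv2.resize(q["img"][140:205,205:275],(644,598),interpolation=2)[...,::-1])
```

```text
[ 0.54865836 -0.11089358  0.04834957] [-0.14301354 -1.30653615 -0.17481565]
```

View pics/d.png

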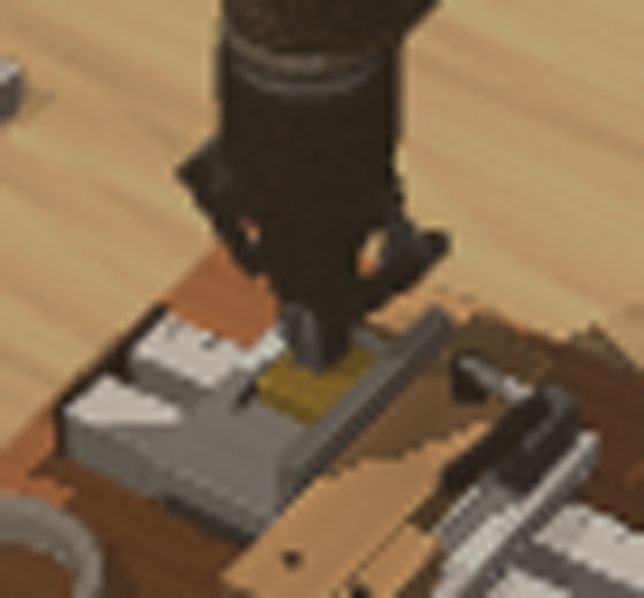

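The tip is at crop (318,368), right over the button and just above it. Continuing in small steps.

```bash
python3 -m pendant '[{"dx":0,"dy":-0.2,"dz":0.15,"twist":0},{"dx":0,"dy":-0.2,"dz":0.3,"twist":0},{"dx":0,"dy":-0.2,"dz":0.4,"twist":0},{"dx":0,"dy":-0.2,"dz":0.4,"twist":0}]'
```

```text
time: 7.4
eef_pos: [0.549, -0.1132, 0.0453]
tcp_rot: [-0.013, 1.0, -0.0, 0.0]
contact_force: [-2.3, 0.2, 5.7]
opening: 0.0
finger_force: 2.8
```

Contact: 5.7 N upward, at a reported z of about 0.045. Now pressing.

```bash
python3 -m pendant '[{"dx":0,"dy":0,"dz":0.2,"twist":0},{"dx":0,"dy":0,"dz":0.4,"twist":0},{"dx":0,"dy":0,"dz":0.55,"twist":0},{"dx":0,"dy":0,"dz":0.55,"twist":0},{"dx":0,"dy":0,"dz":0.55,"twist":0}]'
```

```text
time: 8.02
eef_pos: [0.549, -0.1132, 0.04]
tcp_rot: [-0.013, 1.0, -0.0, -0.0]
contact_force: [-2.6, 0.2, 7.3]
opening: -0.0
finger_force: 3.2
```

```bash
python3 -m pendant '[{"dx":0,"dy":0,"dz":0.15,"twist":0},{"dx":0,"dy":0.3,"dz":0.15,"twist":0},{"dx":0,"dy":0.6,"dz":0.15,"twist":0},{"dx":0,"dy":0.9,"dz":0.15,"twist":0},{"dx":0,"dy":1.2,"dz":0.15,"twist":0},{"dx":0,"dy":1.6,"dz":0.15,"twist":0},{"dx":0,"dy":2,"dz":0.15,"twist":0},{"dx":0,"dy":2.5,"dz":0.15,"twist":0},{"dx":0,"dy":3,"dz":0.15,"twist":0},{"dx":0,"dy":3,"dz":0.15,"twist":0}]'
```

```text
time: 9.28
eef_pos: [0.5483, -0.0831, 0.0391]
tcp_rot: [-0.013, 1.0, -0.0, -0.0]
contact_force: [-3.7, -0.9, 8.8]
opening: 0.0
finger_force: 4.5
```

```bash
python3 -m pendant '[{"dx":0,"dy":0.5,"dz":0,"twist":0},{"dx":0,"dy":1.2,"dz":0,"twist":0},{"dx":0,"dy":2,"dz":0,"twist":0},{"dx":0,"dy":3,"dz":0,"twist":0},{"dx":0,"dy":4,"dz":0,"twist":0},{"dx":0,"dy":5,"dz":0,"twist":0},{"dx":0,"dy":6,"dz":0,"twist":0},{"dx":0,"dy":7,"dz":0,"twist":0},{"dx":0,"dy":7.6,"dz":0,"twist":0},{"dx":0,"dy":8,"dz":0,"twist":0}]'
python3 - <<'E'
from h import *
from plant import ctrl
r=ctrl.read_camera("scene");t=ctrl.read_camera("top");s=ctrl.get_state();print(s["eef_pos"],s["contact_force"])
o=np.zeros((560,800,3),np.uint8);o[:,:400]=cv2.resize(r["img"][150:255,210:285],(400,560));o[:400,400:]=cv2.resize(t["img"][160:240,170:250],(400,400))
o=np.zeros((560,800,3),np.uint8);o[:,:448]=cv2.resize(r["img"][155:255,240:320],(448,560),interpolation=2);o[:352,448:]=cv2.resize(t["img"][160:240,170:250],(352,352),interpolation=2)
cv2.imwrite("pics/e.png",o[...,::-1])
E
```

```text
time: 10.52
eef_pos: [0.5463, -0.0034, 0.0391]
tcp_rot: [-0.013, 1.0, -0.001, -0.0]
contact_force: [-3.3, -2.0, 9.0]
opening: 0.0
finger_force: 4.5
[ 0.54625157 -0.00286424  0.03910524] [-3.95987906  0.91710447  9.3795103 ]
```

View pics/e.png

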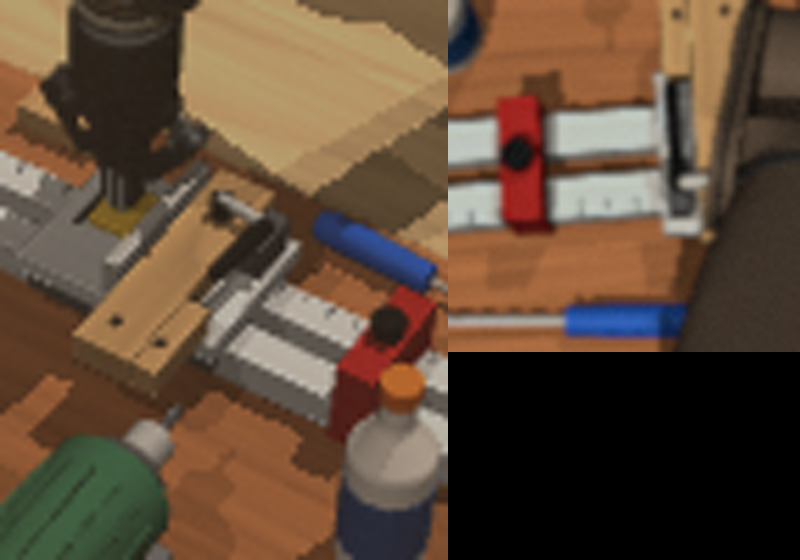

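The sled follows the tip with the button held down. About 78 to 82 mm remains to the stop.

```bash
python3 -m pendant '[{"dx":0,"dy":0.4,"dz":0,"twist":0},{"dx":0,"dy":1.1,"dz":0,"twist":0},{"dx":0,"dy":2,"dz":0,"twist":0},{"dx":0,"dy":3,"dz":0,"twist":0},{"dx":0,"dy":4,"dz":0,"twist":0},{"dx":0,"dy":5,"dz":0,"twist":0},{"dx":0,"dy":5.8,"dz":0,"twist":0},{"dx":0,"dy":6.4,"dz":0,"twist":0},{"dx":0,"dy":6.8,"dz":0,"twist":0},{"dx":0,"dy":7,"dz":0,"twist":0}]' && python3 -m pendant '[{"dx":0,"dy":0.2,"dz":0,"twist":0},{"dx":0,"dy":0.4,"dz":0,"twist":0},{"dx":0,"dy":0.6,"dz":0,"twist":0},{"dx":0,"dy":0.8,"dz":0,"twist":0},{"dx":0,"dy":1,"dz":0,"twist":0},{"dx":0,"dy":1,"dz":0,"twist":0}]'
```

```text
time: 11.88
eef_pos: [0.5445, 0.0668, 0.0391]
tcp_rot: [-0.013, 1.0, -0.001, -0.0]
contact_force: [-4.4, -1.0, 9.2]
opening: 0.002
finger_force: 4.7
time: 12.62
eef_pos: [0.5442, 0.0769, 0.0391]
tcp_rot: [-0.013, 1.0, -0.0, -0.0]
contact_force: [-4.6, -1.4, 10.0]
opening: -0.005
finger_force: 4.7
```

```bash
python3 -m pendant '[{"dx":0,"dy":0.2,"dz":0,"twist":0},{"dx":0,"dy":0.4,"dz":0,"twist":0},{"dx":0,"dy":0.6,"dz":0,"twist":0},{"dx":0,"dy":0.6,"dz":0,"twist":0}]' && python3 -m pendant '[{"dx":0,"dy":0.2,"dz":0,"twist":0},{"dx":0,"dy":0.4,"dz":0,"twist":0},{"dx":0,"dy":0.4,"dz":0,"twist":0}]'
```

```text
time: 13.12
eef_pos: [0.5448, 0.0818, 0.0391]
tcp_rot: [-0.013, 1.0, -0.001, 0.001]
contact_force: [-2.0, -3.6, 7.9]
opening: 0.001
finger_force: 3.9
time: 13.5
eef_pos: [0.5456, 0.0859, 0.0393]
tcp_rot: [-0.013, 1.0, -0.001, 0.002]
contact_force: [-0.7, -3.1, 6.6]
opening: 0.001
finger_force: 3.3
```

```bash
python3 -m pendant '[{"dx":0,"dy":0.2,"dz":0.05,"twist":0},{"dx":0,"dy":0.4,"dz":0.1,"twist":0},{"dx":0,"dy":0.4,"dz":0.1,"twist":0}]' && python3 -m pendant '[{"dx":0,"dy":0.2,"dz":0,"twist":0},{"dx":0,"dy":0.3,"dz":0,"twist":0},{"dx":0,"dy":0.3,"dz":0,"twist":0}]'
```

```text
time: 13.88
eef_pos: [0.5462, 0.0893, 0.0391]
tcp_rot: [-0.013, 1.0, -0.002, 0.003]
contact_force: [-1.2, -4.8, 9.0]
opening: 0.003
finger_force: 4.5
time: 14.25
eef_pos: [0.5464, 0.0924, 0.0391]
tcp_rot: [-0.013, 1.0, -0.002, 0.003]
contact_force: [0.3, -4.5, 8.5]
opening: 0.002
finger_force: 4.2
```

```bash
python3 -m pendant '[{"dx":0,"dy":0.2,"dz":0,"twist":0},{"dx":0,"dy":0.4,"dz":0,"twist":0},{"dx":0,"dy":0.4,"dz":0,"twist":0}]'
python3 - <<'E'
from h import *
from plant import ctrl
r=ctrl.read_camera("scene");s=ctrl.get_state();print(s["eef_pos"],s["contact_force"])
cv2.imwrite("pics/f.png",cv2.resize(r["img"][165:245,250:340],(675,600),interpolation=2)[...,::-1])
E
```

```text
time: 14.62
eef_pos: [0.5464, 0.0966, 0.0391]
tcp_rot: [-0.013, 1.0, -0.001, 0.003]
contact_force: [0.2, -5.0, 7.7]
opening: -0.002
finger_force: 4.1
[0.54637983 0.0965743  0.03911675] [ 0.46454879 -3.84649403  7.41680347]
```

View pics/f.png

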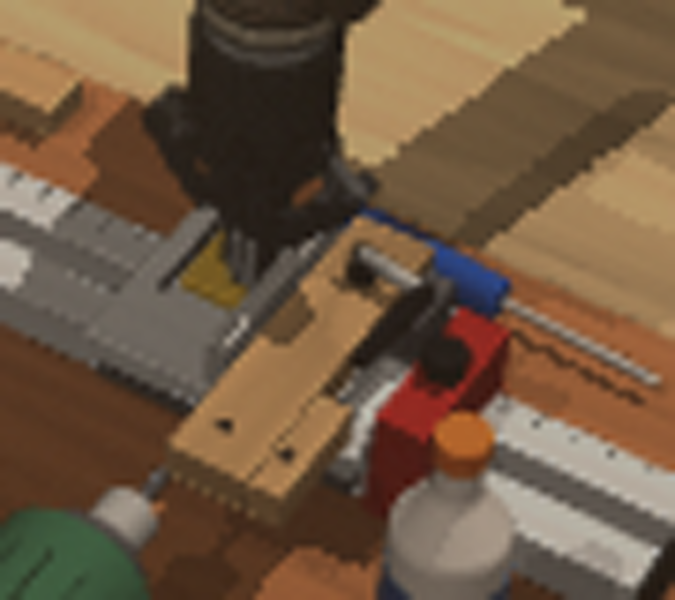

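The sled's end plate is visually against the red stop, at crop (370,440), and the fingers are near the fence. One more nudge, then I'll lift straight up.

```bash
python3 -m pendant '[{"dx":0,"dy":0.2,"dz":0,"twist":0},{"dx":0,"dy":0.4,"dz":0,"twist":0},{"dx":0,"dy":0.4,"dz":0,"twist":0}]'
```

```text
time: 15.05
eef_pos: [0.5463, 0.0999, 0.0391]
tcp_rot: [-0.013, 1.0, -0.002, 0.003]
contact_force: [0.6, -6.8, 7.7]
opening: 0.0
finger_force: 5.9
```

```bash
python3 -m pendant '[{"dx":0,"dy":0.1,"dz":0,"twist":0},{"dx":0,"dy":0.1,"dz":0,"twist":0}]' && python3 -m pendant '[{"dx":0,"dy":0,"dz":-0.3,"twist":0},{"dx":0,"dy":0,"dz":-0.8,"twist":0},{"dx":0,"dy":0,"dz":-1.2,"twist":0},{"dx":0,"dy":-0.4,"dz":-2,"twist":0},{"dx":0,"dy":-0.4,"dz":-4,"twist":0},{"dx":0,"dy":-0.4,"dz":-8,"twist":0},{"dx":0,"dy":-0.4,"dz":-13,"twist":0},{"dx":0,"dy":-0.4,"dz":-18,"twist":0},{"dx":0,"dy":-0.4,"dz":-18,"twist":0}]'
```

```text
time: 15.3
eef_pos: [0.5463, 0.0999, 0.0391]
tcp_rot: [-0.014, 1.0, -0.003, 0.003]
contact_force: [0.0, -9.3, 8.7]
opening: -0.001
finger_force: 7.2
time: 16.42
eef_pos: [0.5465, 0.0994, 0.2227]
tcp_rot: [-0.013, 1.0, 0.0, 0.006]
contact_force: [-0.6, -0.4, -0.1]
opening: 0.005
finger_force: 0.0
```

```bash
python3 -m pendant '[{"dx":0,"dy":-4,"dz":0,"twist":0},{"dx":0,"dy":-9,"dz":0,"twist":0},{"dx":0,"dy":-14,"dz":0,"twist":0},{"dx":0,"dy":-19,"dz":0,"twist":0},{"dx":0,"dy":-24,"dz":0,"twist":0},{"dx":0,"dy":-27,"dz":0,"twist":0},{"dx":0,"dy":-28,"dz":0,"twist":0},{"dx":0,"dy":-28,"dz":0,"twist":0}]'
python3 - <<'E'
from h import *
from plant import ctrl
r=ctrl.read_camera("scene");t=ctrl.read_camera("top");s=ctrl.get_state();print(s["time"],s["eef_pos"],s["contact_force"])
for q,box in((t,(210,175,275,215)),(r,(255,180,295,215))):
    for c in blobs(q,(22,110,90),(35,255,255),box,1):
        rc=cv2.minAreaRect(c);print(rc,ray(q,rc[0],.086).round(4))
o=np.zeros((560,800,3),np.uint8);o[:280]=cv2.resize(t["img"][150:248,140:320],(800,280),interpolation=2);o[280:,:400]=cv2.resize(r["img"][165:235,245:345],(400,280),interpolation=2)
cv2.imwrite("pics/g.png",o[...,::-1])
E
```

```text
time: 17.42
eef_pos: [0.5502, -0.1804, 0.2156]
tcp_rot: [-0.012, 1.0, 0.001, -0.001]
contact_force: [0.4, 0.5, 0.7]
opening: -0.001
finger_force: 0.0
17.525 [ 0.55038166 -0.17957058  0.21599483] [-0.2097241  -0.13379549 -0.31188539]
((227.0, 197.5), (13.0, 14.0), 90.0) [[0.5439 0.085  0.086 ]]
((280.9000244140625, 198.7000274658203), (10.28591251373291, 7.602630615234375), 26.56505012512207) [[0.5472 0.0873 0.086 ]]
```

View pics/g.png

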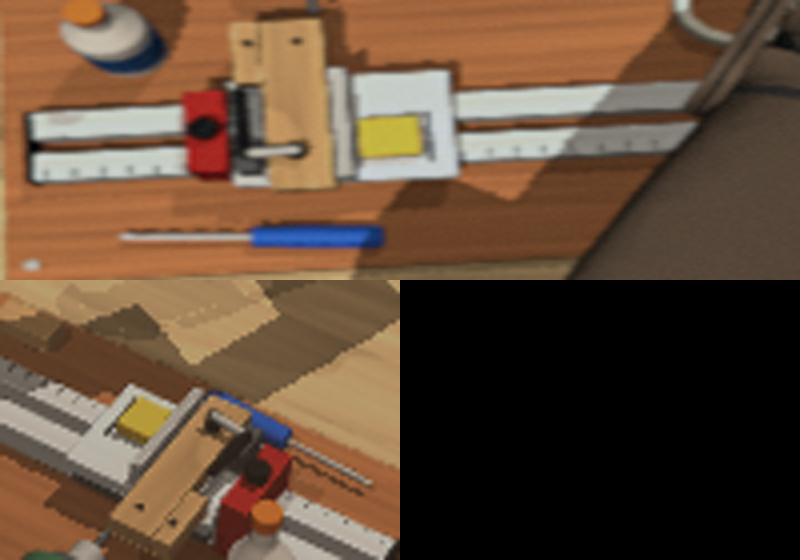

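The sled is against the red stop (top crop x≈232), the button is up at (390,136) and nothing else has moved. Handing in.

```bash
python3 -c "
from plant import ctrl
print(ctrl.sign_off())"
```

```text
the job is handed in; nothing more can be done
None
```

The sled is against the red end stop with its release button back up, and the job is handed in at about 17.5 s; the camera views and force readings agree, but the sign-off returned no verdict.

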